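# Walk a stuck lens carrier out of its jig with a mallet

## Task

The twin-lens carrier for the cardboard viewers is stuck in its assembly jig. Pick up the soft-faced mallet and, with light taps by turns on the left and the right of the carrier's back edge, walk it forward, never badly skewed, until both its ears are clear of the clamp pads, then stand the mallet back on its cork mat. Only the mallet may touch the carrier; keep the taps gentle (under 20 N) and leave the other things on the table alone.

Things in the scene. Friction and masses are not known exactly. Their poses are not given: they have to be found in the camera images.
- jig: Aluminium jig fixed to the table, base plate 100 (x) x 200 (y) x 6 mm. Origin on the table under the carrier's seat; +x is the carrier's way out, z up. The carrier's ears lie on two ledges 20 mm high, between side walls (tops at 40 mm, inner faces at y = +-85.75 mm: 1.5 mm of play in all). Stops at the far end of the ledges allow 42 mm of travel.
- back_stop (a point): Top centre of the jig's back stop: an upright plate 8 mm thick (jig x -32 to -24 mm), 48 mm wide (jig y -24 to +24 mm), 48 mm high, behind the middle of the carrier, so that only the outer parts of the carrier's back edge can be reached.
- pad_left (a point): Foot of the left sprung clamp pad, at jig x = 0, y = +76 mm, 36 mm high. The pad covers jig x -6 to +6 mm, presses on the ear with about 2.7 N, and hangs from a dark steel bridge that reaches inward to jig y = 64 mm, is 18 mm wide (x), and is 56 to 64 mm high (its screw 70 mm).
- pad_right (a point): The like clamp pad over the right ear, at jig x = 0, y = -76 mm.
- carrier: Black plastic twin-lens carrier, loose, about 250 g: plate 44 (x) x 120 (y) x 16 mm, two round lenses on top, an ear 36 (x) x 25 (y) x 16 mm on each end. Origin: centre of its underside, 20 mm above the table; axes like the jig's when square. It starts at jig x = 0 to 4 mm, twisted up to 0.012 rad; its ears are clear of the pads from x = 24 mm.
- strike_left (a point): Point on the carrier's back edge, 45 mm left (+y) of its middle, 28 mm above the table, 22 mm behind its origin. Push here along jig +x: at some 4 to 11 N this side slides ahead and the other stays, until at about 0.05 rad of twist the ears bind between the walls; then only the force rises. A 26 mm wide head fits between back stop and bridge.
- strike_right (a point): The like point 45 mm right (-y) of the middle of the carrier's back edge.
- mallet: Wooden mallet standing on its head, 250 g. Head along its x axis, 26 wide x 28 high x 80 mm long with a 12 mm rubber face on each end (x = +-40 mm, centre 14.5 mm up); a face gives 1 mm per 3 N, up to 8 mm. Square handle 18 x 18 mm, sides along x and y, from 28 to 98 mm up. Origin: centre of the head's underside; z along the handle.
- handle (a point): Point on the mallet's handle axis 54 mm above the underside of the head, a good height to grip it (fingers closing along the head's length, so that a tap does not turn it in the grip).
- mat: Round cork mat 120 mm in diameter, 4 mm thick, fixed on the table, on which the mallet stands. Origin at the centre of its underside.
- phone: Bystander: smartphone in a red case lying flat, 152 x 76 x 10 mm. Origin at the centre of its underside, long side along x.
- viewer: Bystander: cardboard viewer body, an open box 100 x 155 x 75 mm. Origin at the centre of its underside.
- sweetbox: Bystander: small clear plastic box 55 x 55 x 37 mm. Origin at the centre of its underside.

How it is judged:
By the outcome, as a careful person would: the job done as asked, in the order asked, and still so for the second after the job is handed in, with the robot touching nothing.
It also fails if it takes over 70 s, if anything falls off the work surface, if the arm or the gripper's body presses on something with over 40 N, if the wrist force passes 120 N, or if a joint passes its speed limit or range.

## Robot

A 6-joint arm with a two-finger parallel gripper is mounted at the origin on the work surface. World frame = base frame: x ahead of the robot, y to its left, z up, the work surface at z = 0. Lengths are in m, angles in rad, forces in N, time in s.
With the tool pointing down it reaches from about 0.375 to 0.975 m from the base axis. Payload 3.8 kg.
Tool frame: the origin (TCP) lies at the very end of the fingers, on their centre line; the grasp point (between the pads) lies 19 mm behind it; z points along the fingers, y is the line along which they close (so a half turn about z gives the same grasp; the last joint's range is limited). The gripper opens to 85 mm and grips with 20 to 120 N. Pads are 22 mm wide; open, the fingers measure 114 mm over their backs; the gripper's body (76 mm by 85 mm) begins 54 mm behind the grasp point. The pads swing forward as they close: fully open they stand 13 mm farther back than shut.
Start: joints at [-1.203, 0.264, 1.604, -0, 1.274, -0.037], TCP at [0.266, -0.62, 0.231] pointing down, gripper open.
Joint ranges: [-2.63, 2.63], [-0.94, 2.18], [0.31, 2.57], [-1.31, 4.45], [0, 2.66], [-2.55, 2.55]. Speed limits (rad/s): [2.57, 2.57, 3.14, 3.14, 3.14, 3.14].

## Interface

Orientations are given as a rotation vector (axis times angle).
In Python, from workcell import read_state, read_camera, calibration, finish_job gives the robot as it stands.
- The arm moves only by the tool step_arm, never from a script. Its argument "commands" is a list of rows, each an object of numbers: "fingers": the gripper's target within -1 to 1 (shut at 1, half-way at 0, fully open at -1); "dx", "dy", "dz": the shift along the tool's x, y, z in m; "roll": the turn about the tool's z in degrees. In form: [{"fingers": .., "dx": .., "dy": .., "dz": .., "roll": ..}, ...]. A call has 1 to 8 rows; each row is the pose to reach, as a shift and turn from the pose commanded when the call began, along the tool's axes at that moment; what a row does not reach only later rows make up. A row lasts 1/8 s, in which the tool goes at most 62.5 mm and 10.7 degrees, less where a joint would pass 70% of its speed; a pose out of reach is approached as far as the arm can. A call with a gripper value outside its range is refused whole. The fingers move at their own pace and stop on an object; "squeeze" is the grip in N (left out, the last holds). Time passes only in rows, so rows that repeat a pose let the fingers close. It gives the time, the measured TCP pose, the force, the opening and the grip force at its end, in the units of the state.
- read_state(): the state, without advancing time (a new reading comes with each control period).
- read_camera(name): name is "scene" or "side" or "wrist"; returns (picture, depth): 400x640x3 uint8, blue, green, red; 400x640 float32, m along the optical axis (not along the pixel's ray), 0 where there is no reading.
- calibration(name): a dict with "intrinsics" (3x3 intrinsics, pixels), "k1" (the pictures are not rectified: a ray, as slopes to the right and down, at radius r is drawn at 1 + k1 r^2 times it, then the intrinsics apply), "world_to_cam" (4x4, takes a point from world to camera coordinates). Camera axes: x right, y up, looking along -z (the intrinsics and any distortion apply to the point x, -y, -z); pixel columns grow to the right and rows downward; lengths in m; the calibration is good to about 2 mm. A picture is of the moment at which its call begins: read the wrist's pose just before it. calibration takes no time and is no camera call; for the wrist camera it gives the pose at the moment of the call.
- finish_job(): hands the job in; it is judged then, once.
The state is a dict: "time": time; "q": joint angles; "joint_vel": joint speeds; "joint_torque": joint torques, N m; "tool_pos": TCP position; "tcp_rot": TCP orientation; "wrist_force": force on the tool from outside, world axes, zero at the start; "torque": the same for the moment, N m; "width": opening from 0.0 (shut) to 1.0 (fully open); "grip_force": force on a finger pad.
Only numpy, scipy, OpenCV 4.12 (cv2) and the standard library are available. Lean on these libraries where they do the work, as an engineer would, in place of code of your own. Each camera call takes 0.05 s, during which the arm holds its last target. There are 200 camera calls.

## Working session

There is one attempt and no reset: what is moved stays moved. The work goes in short steps, Python scripts to look and compute and a tool call to move; the robot and the scene stay as the last step left them, time stands still between calls to the robot, and variables do not carry over. Pictures are saved under pics/ and viewed, at most 10 in all, crops included, and the job is handed in when it is done.

Besides the shell and the picture viewer there is one more tool, called after "Request:" by a JSON object that holds its "fn" and its "kwargs". step_arm: Moves the arm, as the interface text tells. Its arguments: {"type":"object","properties":{"commands":{"type":"array","items":{"type":"object","properties":{"fingers":{"type":"number"},"dx":{"type":"number"},"dy":{"type":"number"},"dz":{"type":"number"},"roll":{"type":"number"}}}},"squeeze":{"type":"number"}},"required":["commands"]}

```bash
mkdir -p pics; cat > h.py <<'E'
import numpy as np, cv2
from workcell import *
def w2c(n): return np.array(calibration(n)["world_to_cam"])
def deproj(n,uv,z=None,depth=None,c=None):
    """pixels -> world: on plane z, or with depth"""
    c=c or calibration(n); K=np.array(c["intrinsics"]); uv=np.atleast_2d(np.array(uv,float))
    d=(uv-K[[0,1],[2,2]])/K[[0,1],[0,1]]; r=d.copy()
    for _ in range(15): r=d/(1+c["k1"]*(r**2).sum(1,keepdims=True))
    T=np.linalg.inv(np.array(c["world_to_cam"])); ray=np.c_[r[:,0],-r[:,1],-np.ones(len(r))]
    v=ray@T[:3,:3].T; o=T[:3,3]
    s=np.asarray(depth) if z is None else (z-o[2])/v[:,2]
    return o+v*np.reshape(s,(-1,1))
def cloud(n,depth,c=None):
    uv=np.stack(np.meshgrid(np.arange(640),np.arange(400)),-1).reshape(-1,2)
    return deproj(n,uv,depth=depth.reshape(-1),c=c).reshape(400,640,3)
E
python3 - <<'E'
from h import *
for n in("scene","side"):
    p,d=read_camera(n); cv2.imwrite(f"pics/{n}0.png",p); np.save(f"{n}0.npy",d)
    c=calibration(n); T=np.linalg.inv(np.array(c["world_to_cam"])); print(n,T[:3,3].round(3),(-T[:3,2]).round(2),c["k1"],np.array(c["intrinsics"])[0,0],(d>0).mean())
s=read_state();print(s["tool_pos"],s["tcp_rot"],s["width"],s["time"])
import scipy.spatial.transform as t;print(t.Rotation.from_rotvec(s["tcp_rot"]).as_matrix().round(3))
E
```

```text
scene [ 1.225 -0.028  1.031] [-0.56  0.05 -0.83] -0.07716632926042835 504.7282914839416 0.99598046875
side [0.354 1.037 0.784] [ 0.16 -0.8  -0.57] -0.1134449055018555 502.6470216122212 0.99597265625
[ 0.265574   -0.61983052  0.23005936] [-3.07546911e+00 -6.31105560e-01  5.77152601e-04] 0.9973948431814561 0.1
[[ 0.919  0.394 -0.001]
 [ 0.394 -0.919  0.002]
 [ 0.    -0.002 -1.   ]]
```

View pics/scene0.png

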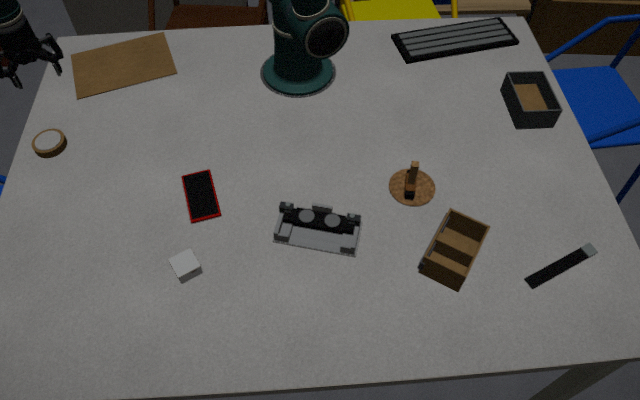

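View pics/side0.png

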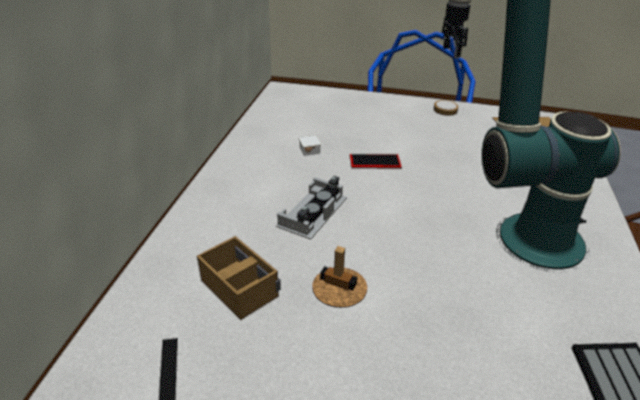

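The scene view shows the jig at about (318,228) with its back stop at (321,210), the mallet on the mat at (412,186), the phone at (201,195), the viewer at (455,250) and the sweetbox at (185,265). In the side view the jig is at (312,208) and the mallet at (340,275).

```bash
python3 - <<'E'
from h import *
for n,bj,bm in(("scene",(268,195,368,260),(385,155,440,210)),("side",(272,170,352,242),(308,240,372,308))):
    p=cv2.imread(f"pics/{n}0.png"); d=np.load(f"{n}0.npy"); P=cloud(n,d)
    for nm,b in(("jig",bj),("mal",bm)):
        Q=P[b[1]:b[3],b[0]:b[2]].reshape(-1,3); C=p[b[1]:b[3],b[0]:b[2]].reshape(-1,3).astype(int)
        if nm=="jig":
            m=(Q[:,2]>.004)&(Q[:,2]<.08)&(Q[:,0]>.2); r=cv2.minAreaRect(Q[m][:,:2].astype(np.float32)*1000); print(n,nm,m.sum(),r,Q[m].min(0).round(3),Q[m].max(0).round(3))
        else:
            m=(C[:,2]-C[:,0]>35)&(Q[:,2]<.012); r=cv2.minEnclosingCircle(Q[m][:,:2].astype(np.float32)*1000); print(n,"mat",r,np.median(Q[m],0).round(4))
            m=(Q[:,2]>.045)&(Q[:,2]<.12); print("handle",m.sum(),Q[m].mean(0).round(4),Q[m].max(0).round(3),Q[m].min(0).round(3))
            m=(Q[:,2]>.024)&(Q[:,2]<.036); print("head",m.sum(),cv2.minAreaRect(Q[m][:,:2].astype(np.float32)*1000))
    m=(P[...,2]>.003)&(P[...,2]<.1)&(P[...,0]>.35)
E
```

```text
scene jig 3271 ((569.017333984375, 17.43144989013672), (238.54833984375, 174.2726287841797), 84.99555969238281) [ 0.479 -0.099  0.004] [0.664 0.14  0.073]
scene mat ((454.73870849609375, 276.2373962402344), 74.1611328125) [0.4695 0.2748 0.0037]
handle 160 [0.4771 0.2587 0.0821] [0.484 0.269 0.106] [0.461 0.249 0.046]
head 150 ((473.93585205078125, 260.78509521484375), (23.362512588500977, 81.84600067138672), 76.59363555908203)
side jig 2365 ((588.486083984375, -14.071075439453125), (216.905517578125, 319.01708984375), 16.537839889526367) [ 0.465 -0.195  0.004] [0.736 0.135 0.073]
side mat ((464.5836486816406, 269.3023681640625), 60.45152282714844) [0.4599 0.2867 0.0041]
handle 269 [0.4694 0.2662 0.0794] [0.48  0.273 0.105] [0.46  0.25  0.045]
head 332 ((469.837646484375, 261.209228515625), (29.068782806396484, 81.20687103271484), 76.94740295410156)
```

Mat ≈ (0.465, 0.272), mallet ≈ (0.470, 0.261) with its head at -13°, jig ≈ (0.575, 0.017) turned about -5°. I'll move up above them for a wrist look.

Request:
{"fn": "step_arm", "kwargs": {"commands": [{"fingers": -1,"dx": 0.25,"dy": -0.28,"dz": -0.15,"roll": -27},{"fingers": -1,"dx": 0.5,"dy": -0.56,"dz": -0.15,"roll": -54},{"fingers": -1,"dx": 0.5,"dy": -0.56,"dz": -0.15,"roll": -54},{"fingers": -1,"dx": 0.5,"dy": -0.56,"dz": -0.15,"roll": -54},{"fingers": -1,"dx": 0.5,"dy": -0.56,"dz": -0.15,"roll": -54},{"fingers": -1,"dx": 0.5,"dy": -0.56,"dz": -0.15,"roll": -54},{"fingers": -1,"dx": 0.5,"dy": -0.56,"dz": -0.15,"roll": -54},{"fingers": -1,"dx": 0.5,"dy": -0.56,"dz": -0.15,"roll": -54}]}}

```text
time: 1.1
tool_pos: [0.4213, -0.1555, 0.3333]
tcp_rot: [2.456, 1.959, 0.0]
wrist_force: [0.5, 0.0, 0.4]
width: 1.001
grip_force: 0.0
```

```bash
python3 - <<'E'
from h import *
s=read_state();print(s["time"],np.round(s["tool_pos"],4),np.round(s["tcp_rot"],3),np.round(s["q"],2))
T=np.linalg.inv(w2c("wrist"));print(T.round(3))
E
```

```text
1.1 [ 0.4213 -0.1555  0.3333] [2.456 1.959 0.   ] [-0.41 -0.22  1.92  0.    1.45 -0.19]
[[ 0.975  0.213  0.064  0.437]
 [-0.222  0.933  0.283 -0.084]
 [ 0.001 -0.29   0.957  0.475]
 [ 0.     0.     0.     1.   ]]
```

Request:
{"fn": "step_arm", "kwargs": {"commands": [{"dx": 0.2,"dy": 0.015,"dz": -0.08},{"dx": 0.38,"dy": 0.03,"dz": -0.08},{"dx": 0.38,"dy": 0.03,"dz": -0.08},{"dx": 0.38,"dy": 0.03,"dz": -0.08},{"dx": 0.38,"dy": 0.03,"dz": -0.08},{"dx": 0.38,"dy": 0.03,"dz": -0.08},{"dx": 0.38,"dy": 0.03,"dz": -0.08},{"dx": 0.38,"dy": 0.03,"dz": -0.08}]}}

```text
invalid input
```

```bash
python3 - <<'E'
from h import *
import json
s=read_state();print(s["time"],np.round(s["tool_pos"],4),np.round(s["tcp_rot"],3),np.round(s["q"],2),np.abs(s["joint_vel"]).max())
c=calibration("wrist")
p,d=read_camera("wrist"); cv2.imwrite("pics/w1.png",p); np.save("w1.npy",d); np.save("w1c.npy",c,allow_pickle=True)
print(c["intrinsics"],c["k1"])
E
```

```text
1.1 [ 0.4213 -0.1555  0.3333] [2.456 1.959 0.   ] [-0.41 -0.22  1.92  0.    1.45 -0.19] 1.0775125693331995
[[357.57958852   0.         322.86516272]
 [  0.         357.57958852 197.97053884]
 [  0.           0.           1.        ]] -0.062408160264821995
```

View pics/w1.png

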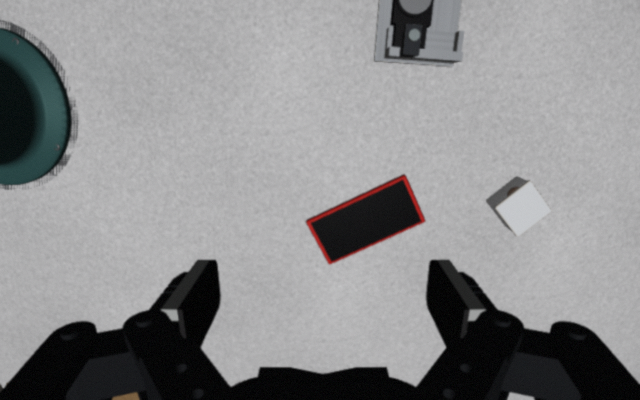

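The call was refused because every field has to be given. The picture shows only the phone at (366,218), the sweetbox at (520,207) and the jig's right end at (420,35). I'll resend the move in full.

Request:
{"fn": "step_arm", "kwargs": {"commands": [{"fingers": -1,"dx": 0.2,"dy": 0.015,"dz": -0.08,"roll": 0},{"fingers": -1,"dx": 0.38,"dy": 0.03,"dz": -0.08,"roll": 0},{"fingers": -1,"dx": 0.38,"dy": 0.03,"dz": -0.08,"roll": 0},{"fingers": -1,"dx": 0.38,"dy": 0.03,"dz": -0.08,"roll": 0},{"fingers": -1,"dx": 0.38,"dy": 0.03,"dz": -0.08,"roll": 0},{"fingers": -1,"dx": 0.38,"dy": 0.03,"dz": -0.08,"roll": 0},{"fingers": -1,"dx": 0.38,"dy": 0.03,"dz": -0.08,"roll": 0},{"fingers": -1,"dx": 0.38,"dy": 0.03,"dz": -0.08,"roll": 0}]}}

```text
time: 2.15
tool_pos: [0.5348, 0.2067, 0.4124]
tcp_rot: [-2.454, -1.962, 0.003]
wrist_force: [-0.0, 0.1, -0.1]
width: 1.0
grip_force: 0.0
```

```bash
python3 - <<'E'
from h import *
s=read_state();print(s["time"],np.round(s["tool_pos"],4),np.round(s["tcp_rot"],3),np.round(s["q"],2),np.abs(s["joint_vel"]).max())
c=calibration("wrist")
p,d=read_camera("wrist"); cv2.imwrite("pics/w2.png",p); np.save("w2.npy",d); np.save("w2c.npy",c,allow_pickle=True)
E
```

```text
2.15 [0.5348 0.2067 0.4124] [-2.454 -1.962  0.003] [ 0.33  0.01  1.56 -0.    1.57  0.55] 0.0331438722275035
```

View pics/w2.png

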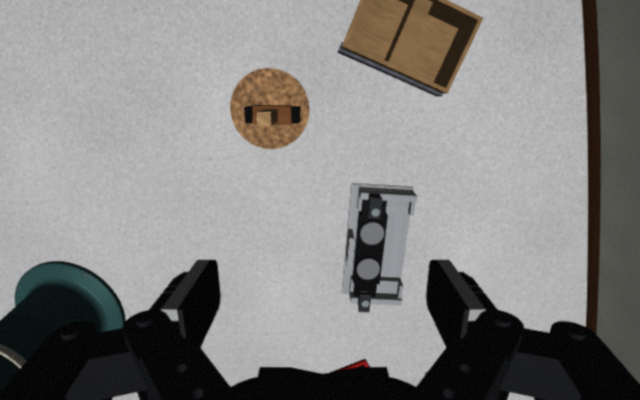

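The mallet is on the mat at about (270,112), its head from (246,115) to (300,115). The jig spans about (345,184) to (415,303), with its lenses at (372,233) and (368,269). I'll zoom into the jig for corners and measure the mat and mallet.

```bash
python3 - <<'E'
from h import *
p=cv2.imread("pics/w2.png"); d=np.load("w2.npy"); c=np.load("w2c.npy",allow_pickle=True).item(); P=cloud("wrist",d,c)
cv2.imwrite("pics/w2c.png",cv2.resize(p[175:317,330:430],None,fx=5.6,fy=4.2*1,interpolation=cv2.INTER_CUBIC)[:600])
h=cv2.cvtColor(p,cv2.COLOR_BGR2HSV)
b=p.astype(int); m=((b[...,2]-b[...,0]>25)).astype(np.uint8); m[:, :220]=0;m[:,320:]=0;m[:55]=0;m[160:]=0
k=cv2.findContours(m,cv2.RETR_EXTERNAL,cv2.CHAIN_APPROX_NONE)[0]; k=max(k,key=cv2.contourArea)[:,0]
W=deproj("wrist",k,z=.004,c=c); print("mat",cv2.fitEllipse((W[:,:2]*1000).astype(np.float32)))
R=P[90:135,235:310].reshape(-1,3)
m=(R[:,2]>.022)&(R[:,2]<.042); print("head",m.sum(),cv2.minAreaRect((R[m][:,:2]*1000).astype(np.float32)),R[m][:,2].mean())
m=(R[:,2]>.095)&(R[:,2]<.11); print("handle top",m.sum(),R[m].mean(0),cv2.minAreaRect((R[m][:,:2]*1000).astype(np.float32)))
g=(b.max(2)<45)&(np.abs(P[...,2]-.033)<.006); g[:95]=0;g[135:]=0;g[:,:235]=0;g[:,310:]=0
n,l,st,ce=cv2.connectedComponentsWithStats(g.astype(np.uint8))
for i in range(1,n):
    if st[i,4]>20: print("rubber",st[i],deproj("wrist",ce[i],z=.032,c=c).round(4))
# jig clouds
J=P[175:317,330:430].reshape(-1,3)
for lo,hi in((.004,.008),(.017,.023),(.033,.044),(.046,.05),(.055,.075)):
    m=(J[:,2]>lo)&(J[:,2]<hi); print(lo,m.sum(),cv2.minAreaRect((J[m][:,:2]*1000).astype(np.float32)))
E
```

```text
mat ((465.36492919921875, 269.0678405761719), (118.06278228759766, 118.1460189819336), 53.195640563964844)
head 694 ((470.072998046875, 260.8147277832031), (25.778003692626953, 79.3315658569336), 76.98591613769531) 0.030192022148073535
handle top 224 [0.4709813  0.26074859 0.10084773] ((470.9458923339844, 260.84625244140625), (18.291597366333008, 17.81114959716797), 76.12577056884766)
rubber [245 107   7  16 100] [[0.4386 0.2695 0.032 ]]
rubber [291 107   8  16 111] [[0.5037 0.2543 0.032 ]]
0.004 1938 ((582.692626953125, 20.427650451660156), (200.2120361328125, 100.64641571044922), 73.98089599609375)
0.017 724 ((581.2755126953125, 20.5133056640625), (193.30052185058594, 97.88519287109375), 73.88920593261719)
0.033 3012 ((581.5430297851562, 19.712318420410156), (194.2191619873047, 98.90605926513672), 74.11702728271484)
0.046 121 ((549.4024658203125, 34.23461151123047), (183.786376953125, 29.91436195373535), 70.75086975097656)
0.055 520 ((565.0112915039062, 24.74565887451172), (193.14817810058594, 18.421451568603516), 74.01426696777344)
```

View pics/w2c.png

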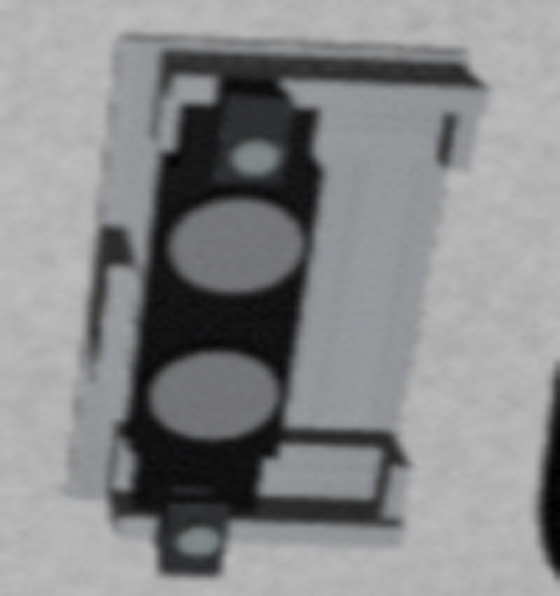

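Jig yaw is about -16°, origin near (0.565, 0.025). The zoomed crop shows the carrier seated at the back end, with the clamp screws at crop (256,157) and (202,541). I'll move above the mallet and refine the jig frame from the same cloud.

Request:
{"fn": "step_arm", "kwargs": {"commands": [{"fingers": -1,"dx": 0.0385,"dy": -0.0745,"dz": 0.1,"roll": 0},{"fingers": -1,"dx": 0.0385,"dy": -0.0745,"dz": 0.2,"roll": 0},{"fingers": -1,"dx": 0.0385,"dy": -0.0745,"dz": 0.26,"roll": 0},{"fingers": -1,"dx": 0.0385,"dy": -0.0745,"dz": 0.26,"roll": 0},{"fingers": -1,"dx": 0.0385,"dy": -0.0745,"dz": 0.26,"roll": 0},{"fingers": -1,"dx": 0.0385,"dy": -0.0745,"dz": 0.26,"roll": 0}]}}

```text
time: 2.95
tool_pos: [0.468, 0.2574, 0.1501]
tcp_rot: [-2.456, -1.957, 0.011]
wrist_force: [0.7, -0.5, 0.8]
width: 1.0
grip_force: 0.0
```

```bash
python3 - <<'E'
from h import *
p=cv2.imread("pics/w2.png").astype(int); d=np.load("w2.npy"); c=np.load("w2c.npy",allow_pickle=True).item(); P=cloud("wrist",d,c)
J=P[175:317,330:430].reshape(-1,3); C=p[175:317,330:430].reshape(-1,3)
a=np.deg2rad(-16); ex=np.array([np.cos(a),np.sin(a)]); ey=np.array([-np.sin(a),np.cos(a)]); o=np.array([.565,.0247])
q=np.c_[(J[:,:2]-o)@ex,(J[:,:2]-o)@ey,J[:,2]]*1000
def st(n,m): print(n,m.sum(),np.percentile(q[m],[1,50,99],axis=0).round(1).tolist())
st("bridge L",(q[:,2]>54)&(q[:,1]>0)); st("bridge R",(q[:,2]>54)&(q[:,1]<0))
st("stop",(q[:,2]>45)&(q[:,2]<52)&(abs(q[:,1])<40)&(q[:,0]<-15))
st("plate",(abs(q[:,2]-6)<2))
dark=(C.max(1)<60)&(abs(q[:,2]-36)<3)
for y in range(-55,60,10):
    m=dark&(abs(q[:,1]-y)<5); print(y,m.sum(),np.percentile(q[m][:,0],[2,98]).round(1) if m.any() else '',end=';')
l=(C.min(1)>85)&(q[:,2]>34)&(q[:,2]<46)&(abs(q[:,1])<60)&(abs(q[:,0])<28)
for s in(1,-1): st("lens",l&(q[:,1]*s>0))
s=read_state();print(s["time"],np.round(s["tool_pos"],4),np.round(s["tcp_rot"],3))
E
```

```text
bridge L 465 [[-84.0, 65.4, 56.6], [-6.2, 92.3, 67.9], [8.7, 240.3, 554.1]]
bridge R 236 [[-9.0, -96.3, 56.9], [-0.8, -75.7, 63.2], [8.9, -63.8, 70.5]]
stop 138 [[-32.0, -22.1, 45.3], [-28.0, 1.4, 46.8], [-24.4, 24.2, 48.8]]
plate 1938 [[-31.6, -93.1, 4.0], [40.7, 11.3, 5.2], [67.7, 99.6, 7.5]]
-55 117 [-17.9  23.9];-45 42 [-18.6  24.4];-35 15 [-18.1  22.9];-25 25 [-18.6  24. ];-15 105 [-17.8  24.2];-5 162 [-17.4  24.1];5 150 [-17.9  23.8];15 65 [-18.3  24.1];25 27 [-31.5  23.3];35 19 [-17.8  23.7];45 78 [-18.5  24.1];55 133 [-17.7  24.4];lens 397 [[-24.6, 13.6, 37.0], [3.8, 30.6, 39.5], [21.0, 47.5, 42.5]]
lens 360 [[-27.0, -47.8, 37.3], [3.4, -30.5, 39.5], [19.9, -3.5, 45.9]]
2.95 [0.468  0.2574 0.1501] [-2.456 -1.957  0.011]
```

Carrier at jig x ≈ 3 mm, almost square, with its back edge at ≈ -19. I'll descend partway and check convergence.

Request:
{"fn": "step_arm", "kwargs": {"commands": [{"fingers": -1,"dx": 0,"dy": 0,"dz": 0.03,"roll": 0},{"fingers": -1,"dx": 0,"dy": 0,"dz": 0.05,"roll": 0},{"fingers": -1,"dx": 0,"dy": 0,"dz": 0.05,"roll": 0}]}}

```text
time: 3.32
tool_pos: [0.4711, 0.2593, 0.1039]
tcp_rot: [2.457, 1.958, -0.001]
wrist_force: [-0.1, -0.1, 0.3]
width: 1.002
grip_force: 0.0
```

Request:
{"fn": "step_arm", "kwargs": {"commands": [{"fingers": -1,"dx": 0.001,"dy": -0.001,"dz": 0.035,"roll": 0},{"fingers": -1,"dx": 0.001,"dy": -0.001,"dz": 0.065,"roll": 0},{"fingers": -1,"dx": 0.001,"dy": -0.001,"dz": 0.065,"roll": 0},{"fingers": 1,"dx": 0.001,"dy": -0.001,"dz": 0.065,"roll": 0},{"fingers": 1,"dx": 0.001,"dy": -0.001,"dz": 0.065,"roll": 0},{"fingers": 1,"dx": 0.001,"dy": -0.001,"dz": 0.065,"roll": 0},{"fingers": 1,"dx": 0.001,"dy": -0.001,"dz": 0.065,"roll": 0},{"fingers": 1,"dx": 0.001,"dy": -0.001,"dz": 0.065,"roll": 0}], "squeeze": 80}}

```text
time: 4.32
tool_pos: [0.4708, 0.262, 0.0392]
tcp_rot: [2.455, 1.96, 0.003]
wrist_force: [0.8, -1.1, 5.5]
width: 0.202
grip_force: 78.5
```

Request:
{"fn": "step_arm", "kwargs": {"commands": [{"fingers": 1,"dx": 0,"dy": 0,"dz": -0.03,"roll": 0},{"fingers": 1,"dx": 0,"dy": 0,"dz": -0.07,"roll": 0},{"fingers": 1,"dx": -0.03,"dy": 0.015,"dz": -0.09,"roll": 1.5},{"fingers": 1,"dx": -0.07,"dy": 0.03,"dz": -0.09,"roll": 3},{"fingers": 1,"dx": -0.11,"dy": 0.045,"dz": -0.09,"roll": 3},{"fingers": 1,"dx": -0.14,"dy": 0.06,"dz": -0.09,"roll": 3},{"fingers": 1,"dx": -0.16,"dy": 0.069,"dz": -0.09,"roll": 3},{"fingers": 1,"dx": -0.16,"dy": 0.069,"dz": -0.09,"roll": 3}]}}

```text
time: 5.32
tool_pos: [0.501, 0.0891, 0.1273]
tcp_rot: [-2.507, -1.891, 0.003]
wrist_force: [-0.1, 1.0, -2.5]
width: 0.203
grip_force: 78.6
```

Request:
{"fn": "step_arm", "kwargs": {"commands": [{"fingers": 1,"dx": 0,"dy": 0,"dz": 0,"roll": 0},{"fingers": 1,"dx": 0,"dy": 0,"dz": 0,"roll": 0}]}}

```text
time: 5.58
tool_pos: [0.5013, 0.0912, 0.1279]
tcp_rot: [-2.504, -1.896, 0.001]
wrist_force: [0.6, 0.7, -2.1]
width: 0.2
grip_force: 78.6
```

```bash
cat >> h.py <<'E'
A=np.deg2rad(-16); EX=np.array([np.cos(A),np.sin(A)]); EY=np.array([-np.sin(A),np.cos(A)]); O=np.array([.5652,.0253])
def tcpjig():
    from scipy.spatial.transform import Rotation as R
    s=read_state(); t=np.array(s["tool_pos"]); M=R.from_rotvec(s["tcp_rot"]).as_matrix()
    f=np.array(s["wrist_force"])
    print("t",s["time"],"tcp jig mm",np.round([(t[:2]-O)@EX*1000,(t[:2]-O)@EY*1000,t[2]*1000],1),"tool y deg",np.rad2deg(np.arctan2(M[1,1],M[0,1])).round(2),"tilt",M[:2,2].round(3),"F jig",np.round([f[:2]@EX,f[:2]@EY,f[2]],1))
E
python3 - <<'E'
from h import *
tcpjig()
c=calibration("wrist"); p,d=read_camera("wrist"); cv2.imwrite("pics/w3.png",p); P=cloud("wrist",d,c)
q=np.dstack([(P[...,:2]-O)@EX,(P[...,:2]-O)@EY,P[...,2]])*1000
m=(q[...,2]>95)&(q[...,2]<150)&(d>0); 
ys,xs=np.nonzero(m); print(m.sum(), xs.min() if len(xs) else 0,ys.min() if len(ys) else 0)
E
```

```text
t 5.575 tcp jig mm [-79.5  45.7 127.9] tool y deg -15.75 tilt [-0.001  0.   ] F jig [ 0.3  0.9 -2.1]
9724 238 213
```

View pics/w3.png

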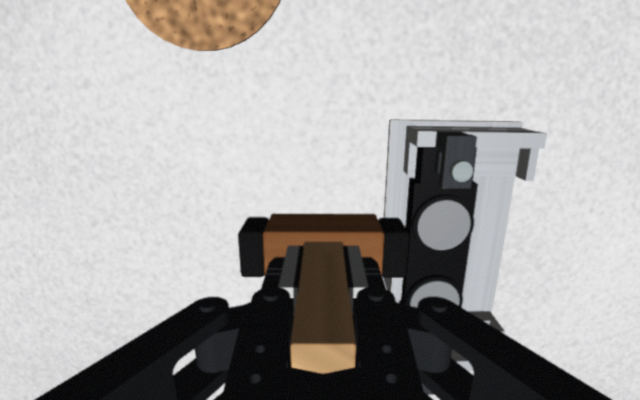

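The mallet is held square (head from (240,245) to (408,248)), next to the jig's left side. I'll lower it to strike height behind the left strike point.

Request:
{"fn": "step_arm", "kwargs": {"commands": [{"fingers": 1,"dx": 0,"dy": 0,"dz": 0.03,"roll": 0},{"fingers": 1,"dx": 0,"dy": 0,"dz": 0.06,"roll": 0},{"fingers": 1,"dx": 0,"dy": 0,"dz": 0.079,"roll": 0},{"fingers": 1,"dx": 0,"dy": 0.005,"dz": 0.079,"roll": 0},{"fingers": 1,"dx": 0,"dy": 0.01,"dz": 0.079,"roll": 0},{"fingers": 1,"dx": 0,"dy": 0.014,"dz": 0.079,"roll": 0}]}}

```text
time: 6.38
tool_pos: [0.5171, 0.0868, 0.0507]
tcp_rot: [2.504, 1.894, 0.004]
wrist_force: [-0.1, -0.3, -2.5]
width: 0.196
grip_force: 78.4
```

```bash
python3 -c "
from h import *
tcpjig()"
```

```text
t 6.375 tcp jig mm [-63.2  45.8  50.7] tool y deg -15.8 tilt [0.003 0.   ] F jig [-0.  -0.4 -2.5]
```

Request:
{"fn": "step_arm", "kwargs": {"commands": [{"fingers": 1,"dx": 0,"dy": 0.002,"dz": 0,"roll": 0},{"fingers": 1,"dx": 0,"dy": 0.004,"dz": 0,"roll": 0},{"fingers": 1,"dx": 0,"dy": 0.006,"dz": 0,"roll": 0},{"fingers": 1,"dx": 0,"dy": 0.008,"dz": 0,"roll": 0}]}}

```text
time: 6.88
tool_pos: [0.5228, 0.0844, 0.0493]
tcp_rot: [-2.506, -1.895, 0.001]
wrist_force: [-1.5, -1.4, -2.0]
width: 0.202
grip_force: 78.5
```

```bash
python3 -c "
from h import *
tcpjig()"
```

```text
t 6.875 tcp jig mm [-57.1  45.1  49.3] tool y deg -15.81 tilt [-0.001  0.   ] F jig [-1.  -1.8 -2. ]
```

Request:
{"fn": "step_arm", "kwargs": {"commands": [{"fingers": 1,"dx": 0,"dy": 0.001,"dz": 0,"roll": 0},{"fingers": 1,"dx": 0,"dy": 0.002,"dz": 0,"roll": 0}]}}

```text
time: 7.12
tool_pos: [0.5237, 0.084, 0.0489]
tcp_rot: [-2.505, -1.894, 0.003]
wrist_force: [-4.6, 2.1, 0.3]
width: 0.201
grip_force: 78.8
```

Request:
{"fn": "step_arm", "kwargs": {"commands": [{"fingers": 1,"dx": 0,"dy": 0.001,"dz": 0,"roll": 0},{"fingers": 1,"dx": 0,"dy": 0.002,"dz": 0,"roll": 0}]}}

```text
time: 7.38
tool_pos: [0.5247, 0.0836, 0.0487]
tcp_rot: [-2.504, -1.893, 0.005]
wrist_force: [-6.5, 2.9, 1.9]
width: 0.201
grip_force: 79.2
```

```bash
python3 -c "
from h import *
tcpjig()"
```

```text
t 7.375 tcp jig mm [-55.   44.9  48.7] tool y deg -15.82 tilt [-0.004  0.   ] F jig [-7.1  1.   1.9]
```

Request:
{"fn": "step_arm", "kwargs": {"commands": [{"fingers": 1,"dx": 0,"dy": 0.001,"dz": 0,"roll": 0},{"fingers": 1,"dx": 0,"dy": 0.002,"dz": 0,"roll": 0}]}}

```text
time: 7.62
tool_pos: [0.5257, 0.0833, 0.0486]
tcp_rot: [-2.502, -1.892, 0.007]
wrist_force: [-9.7, 3.6, 3.0]
width: 0.196
grip_force: 79.4
```

```bash
cat >> h.py <<'E'
def carrier(tag=None,n="wrist"):
    """front & back edge jig x per jig y, from dark carrier-top pixels; lens centres"""
    c=calibration(n); p,d=read_camera(n); P=cloud(n,d,c)
    if tag: cv2.imwrite(f"pics/{tag}.png",p)
    q=np.dstack([(P[...,:2]-O)@EX,(P[...,:2]-O)@EY,P[...,2]])*1000; C=p.astype(int)
    dark=(C.max(2)<60)&(abs(q[...,2]-36)<2.5)&(abs(q[...,0])<60)
    r=[]
    for y in range(-55,60,10):
        m=dark&(abs(q[...,1]-y)<5)
        if m.sum()>15: r.append((y,np.percentile(q[m][:,0],98)))
    if r: r=np.array(r).round(1); print("front",r.tolist(),"twist %.4f x0 %.2f"%(-np.polyfit(r[:,0],r[:,1],1)[0],np.polyfit(r[:,0],r[:,1],1)[1]-22))
    l=((C.min(2)>80)&(q[...,2]>37.5)&(q[...,2]<46)&(abs(q[...,1])<55)&(q[...,0]>-21)&(q[...,0]<50)).astype(np.uint8)
    k,_,st,ce=cv2.connectedComponentsWithStats(cv2.morphologyEx(l,cv2.MORPH_OPEN,np.ones((3,3))))
    for i in range(1,k):
        if st[i,4]>60:
            pt=deproj(n,ce[i],z=.0395,c=c)[0]; print("lens",st[i].tolist(),np.round([(pt[:2]-O)@EX*1000,(pt[:2]-O)@EY*1000],1))
E
python3 -c "
from h import *
tcpjig(); carrier('w4'); carrier(None,'scene'); carrier(None,'side')"
```

```text
t 7.625 tcp jig mm [-54.   44.9  48.6] tool y deg -15.83 tilt [-0.006  0.001] F jig [-10.3   0.8   3. ]
front [[-25.0, 24.9], [-15.0, 22.4], [15.0, 25.1], [25.0, 24.3], [35.0, 24.4], [45.0, 24.7], [55.0, 24.4]] twist -0.0094 x0 2.13
lens [406, 249, 77, 60, 3380] [ 4.  33.4]
lens [423, 386, 15, 14, 75] [  3.5 -37.8]
front [[-55.0, 26.0], [-45.0, 27.0], [-15.0, 26.4], [-5.0, 27.1], [5.0, 28.1], [15.0, 29.0], [45.0, 27.5], [55.0, 28.6]] twist -0.0198 x0 5.46
lens [326, 215, 13, 10, 90] [ 2.6 31.2]
front [[-5.0, 18.9], [55.0, 3.9]] twist 0.2500 x0 -4.35
lens [306, 203, 13, 9, 81] [ 3.6 24.6]
```

Request:
{"fn": "step_arm", "kwargs": {"commands": [{"fingers": 1,"dx": 0,"dy": 0.0005,"dz": 0,"roll": 0},{"fingers": 1,"dx": 0,"dy": 0.001,"dz": 0,"roll": 0}]}}

```text
time: 8.02
tool_pos: [0.5261, 0.0832, 0.0485]
tcp_rot: [-2.502, -1.891, 0.008]
wrist_force: [-10.5, 4.3, 4.4]
width: 0.198
grip_force: 79.5
```

Request:
{"fn": "step_arm", "kwargs": {"commands": [{"fingers": 1,"dx": 0,"dy": 0.0005,"dz": 0,"roll": 0},{"fingers": 1,"dx": 0,"dy": 0.001,"dz": 0,"roll": 0}]}}

```text
time: 8.28
tool_pos: [0.5274, 0.0829, 0.0483]
tcp_rot: [-2.502, -1.891, 0.007]
wrist_force: [-7.5, 3.7, 0.8]
width: 0.208
grip_force: 79.1
```

```bash
python3 -c "
from h import *
tcpjig(); carrier('w5')"
```

```text
t 8.275 tcp jig mm [-52.2  45.   48.3] tool y deg -15.83 tilt [-0.007  0.001] F jig [-8.3  1.5  0.8]
front [[-25.0, 26.5], [-15.0, 24.4], [15.0, 27.0], [25.0, 26.4], [35.0, 26.7], [45.0, 27.0], [55.0, 27.0]] twist -0.0192 x0 4.06
lens [407, 250, 77, 60, 3340] [ 6.3 33.2]
lens [423, 386, 15, 14, 81] [  5.1 -37.4]
```

The left side broke loose at about 11 N and moved about 2.5 mm (twist ≈ -0.02). Now the right side.

Request:
{"fn": "step_arm", "kwargs": {"commands": [{"fingers": 1,"dx": 0,"dy": -0.018,"dz": 0,"roll": 0},{"fingers": 1,"dx": 0,"dy": -0.029,"dz": 0,"roll": 0},{"fingers": 1,"dx": -0.03,"dy": -0.029,"dz": 0,"roll": 0},{"fingers": 1,"dx": -0.065,"dy": -0.029,"dz": 0,"roll": 0},{"fingers": 1,"dx": -0.09,"dy": -0.029,"dz": 0,"roll": 0},{"fingers": 1,"dx": -0.09,"dy": -0.025,"dz": 0,"roll": 0},{"fingers": 1,"dx": -0.09,"dy": -0.012,"dz": 0,"roll": 0},{"fingers": 1,"dx": -0.09,"dy": -0.007,"dz": 0,"roll": 0}]}}

```text
time: 9.32
tool_pos: [0.5002, -0.0019, 0.0495]
tcp_rot: [-2.505, -1.895, 0.0]
wrist_force: [-4.5, 2.3, 0.3]
width: 0.201
grip_force: 78.9
```

Request:
{"fn": "step_arm", "kwargs": {"commands": [{"fingers": 1,"dx": 0,"dy": 0.001,"dz": 0,"roll": 0},{"fingers": 1,"dx": 0,"dy": 0.002,"dz": 0,"roll": 0},{"fingers": 1,"dx": 0,"dy": 0.003,"dz": 0,"roll": 0}]}}

```text
time: 9.7
tool_pos: [0.5006, -0.0024, 0.0486]
tcp_rot: [-2.503, -1.893, 0.003]
wrist_force: [-5.8, 3.4, 0.3]
width: 0.199
grip_force: 79.0
```

```bash
python3 -c "
from h import *
tcpjig()"
```

```text
t 9.7 tcp jig mm [-54.4 -44.4  48.6] tool y deg -15.79 tilt [-0.004  0.001] F jig [-6.5  1.7  0.3]
```

Request:
{"fn": "step_arm", "kwargs": {"commands": [{"fingers": 1,"dx": 0,"dy": 0.001,"dz": 0,"roll": 0},{"fingers": 1,"dx": 0,"dy": 0.002,"dz": 0,"roll": 0},{"fingers": 1,"dx": 0,"dy": 0.003,"dz": 0,"roll": 0}]}}

```text
time: 10.07
tool_pos: [0.5027, -0.0034, 0.0482]
tcp_rot: [-2.503, -1.893, 0.006]
wrist_force: [-6.2, 2.2, -0.8]
width: 0.201
grip_force: 79.0
```

Request:
{"fn": "step_arm", "kwargs": {"commands": [{"fingers": 1,"dx": 0,"dy": 0.001,"dz": 0,"roll": 0},{"fingers": 1,"dx": 0,"dy": 0.002,"dz": 0,"roll": 0}]}}

```text
time: 10.32
tool_pos: [0.5042, -0.004, 0.0481]
tcp_rot: [-2.502, -1.893, 0.007]
wrist_force: [-7.3, 2.5, 1.4]
width: 0.202
grip_force: 79.0
```

```bash
python3 -c "
from h import *
tcpjig(); carrier('w6')"
```

```text
t 10.325 tcp jig mm [-50.5 -44.9  48.1] tool y deg -15.79 tilt [-0.006  0.001] F jig [-7.7  0.4  1.4]
front [[-55.0, 28.7], [-45.0, 28.7], [-35.0, 27.4], [-25.0, 29.0], [-15.0, 28.9], [-5.0, 28.6], [5.0, 28.7], [15.0, 29.2], [25.0, 28.9], [35.0, 28.6], [45.0, 29.4], [55.0, 28.9]] twist -0.0061 x0 6.75
lens [424, 41, 91, 95, 6665] [ 8.  30.3]
lens [413, 192, 81, 76, 4831] [  7.8 -31.6]
```

Request:
{"fn": "step_arm", "kwargs": {"commands": [{"fingers": 1,"dx": 0,"dy": 0.001,"dz": 0,"roll": 0},{"fingers": 1,"dx": 0,"dy": 0.002,"dz": 0,"roll": 0},{"fingers": 1,"dx": 0,"dy": 0.003,"dz": 0,"roll": 0}]}}

```text
time: 10.75
tool_pos: [0.5062, -0.0048, 0.0481]
tcp_rot: [-2.501, -1.892, 0.009]
wrist_force: [-10.1, 2.3, 2.9]
width: 0.195
grip_force: 79.5
```

```bash
python3 -c "
from h import *
tcpjig(); carrier('w7')"
```

```text
t 10.75 tcp jig mm [-48.4 -45.2  48.1] tool y deg -15.77 tilt [-0.008  0.001] F jig [-10.4  -0.5   2.9]
front [[-55.0, 30.3], [-45.0, 30.1], [-35.0, 29.0], [-25.0, 30.1], [-15.0, 29.9], [-5.0, 29.4], [5.0, 29.6], [15.0, 29.9], [25.0, 29.4], [35.0, 29.5], [45.0, 29.8], [55.0, 29.2]] twist 0.0051 x0 7.68
lens [420, 40, 91, 95, 6706] [ 8.6 30.4]
lens [411, 191, 81, 77, 4843] [  9.1 -31.5]
```

Request:
{"fn": "step_arm", "kwargs": {"commands": [{"fingers": 1,"dx": 0,"dy": 0.001,"dz": 0,"roll": 0},{"fingers": 1,"dx": 0,"dy": 0.0018,"dz": 0,"roll": 0}]}}

```text
time: 11.05
tool_pos: [0.5076, -0.0053, 0.0481]
tcp_rot: [-2.501, -1.892, 0.01]
wrist_force: [-11.0, 2.3, 3.0]
width: 0.201
grip_force: 79.6
```

```bash
python3 -c "
from h import *
tcpjig(); carrier('w8')"
```

```text
t 11.05 tcp jig mm [-46.9 -45.3  48.1] tool y deg -15.76 tilt [-0.008  0.001] F jig [-11.2  -0.8   3. ]
front [[-55.0, 31.7], [-45.0, 31.6], [-35.0, 30.1], [-25.0, 31.4], [-15.0, 31.0], [-5.0, 30.4], [5.0, 30.3], [15.0, 30.8], [25.0, 30.5], [35.0, 30.1], [45.0, 30.3], [55.0, 29.7]] twist 0.0136 x0 8.66
lens [418, 39, 91, 95, 6732] [ 9.2 30.5]
lens [410, 191, 82, 76, 4859] [ 10.3 -31.4]
```

Request:
{"fn": "step_arm", "kwargs": {"commands": [{"fingers": 1,"dx": 0,"dy": -0.02,"dz": 0,"roll": 0},{"fingers": 1,"dx": 0,"dy": -0.034,"dz": 0,"roll": 0},{"fingers": 1,"dx": 0.03,"dy": -0.034,"dz": 0,"roll": 0},{"fingers": 1,"dx": 0.065,"dy": -0.034,"dz": 0,"roll": 0},{"fingers": 1,"dx": 0.09,"dy": -0.034,"dz": 0,"roll": 0},{"fingers": 1,"dx": 0.09,"dy": -0.025,"dz": 0,"roll": 0},{"fingers": 1,"dx": 0.09,"dy": -0.012,"dz": 0,"roll": 0},{"fingers": 1,"dx": 0.09,"dy": -0.007,"dz": 0,"roll": 0}]}}

```text
time: 12.1
tool_pos: [0.5295, 0.0818, 0.0491]
tcp_rot: [-2.506, -1.892, 0.002]
wrist_force: [-4.9, 3.3, -0.4]
width: 0.201
grip_force: 79.1
```

Request:
{"fn": "step_arm", "kwargs": {"commands": [{"fingers": 1,"dx": 0,"dy": 0.0015,"dz": 0,"roll": 0},{"fingers": 1,"dx": 0,"dy": 0.003,"dz": 0,"roll": 0},{"fingers": 1,"dx": 0,"dy": 0.004,"dz": 0,"roll": 0},{"fingers": 1,"dx": 0,"dy": 0.005,"dz": 0,"roll": 0}]}}

```text
time: 12.6
tool_pos: [0.5308, 0.0809, 0.048]
tcp_rot: [-2.503, -1.89, 0.009]
wrist_force: [-6.6, 3.1, -0.9]
width: 0.2
grip_force: 79.2
```

```bash
python3 -c "
from h import *
tcpjig(); carrier('w9')"
```

```text
t 12.6 tcp jig mm [-48.4  44.   48. ] tool y deg -15.89 tilt [-0.007  0.001] F jig [-7.2  1.2 -0.9]
front [[-15.0, 28.4], [5.0, 33.2], [15.0, 33.0], [25.0, 31.7], [35.0, 31.6], [45.0, 31.6], [55.0, 31.1]] twist -0.0190 x0 9.07
lens [411, 248, 77, 62, 3487] [11.6 33. ]
lens [423, 386, 15, 14, 81] [  8.7 -38.1]
```

Request:
{"fn": "step_arm", "kwargs": {"commands": [{"fingers": 1,"dx": 0,"dy": 0.001,"dz": 0,"roll": 0},{"fingers": 1,"dx": 0,"dy": 0.002,"dz": 0,"roll": 0},{"fingers": 1,"dx": 0,"dy": 0.003,"dz": 0,"roll": 0}]}}

```text
time: 13.02
tool_pos: [0.534, 0.0802, 0.048]
tcp_rot: [-2.503, -1.89, 0.008]
wrist_force: [-6.4, 4.1, 0.1]
width: 0.196
grip_force: 79.0
```

```bash
python3 -c "
from h import *
tcpjig(); carrier('w10')"
```

```text
t 13.025 tcp jig mm [-45.1  44.1  48. ] tool y deg -15.89 tilt [-0.007  0.001] F jig [-7.3  2.2  0.1]
front [[-25.0, 35.1], [-15.0, 31.3], [5.0, 35.4], [15.0, 35.1], [25.0, 34.2], [35.0, 34.6], [45.0, 34.4], [55.0, 34.3]] twist -0.0099 x0 12.13
lens [409, 249, 77, 61, 3413] [14.2 32.9]
lens [423, 386, 15, 14, 81] [ 12. -38.]
```

Request:
{"fn": "step_arm", "kwargs": {"commands": [{"fingers": 1,"dx": 0,"dy": -0.02,"dz": 0,"roll": 0},{"fingers": 1,"dx": 0,"dy": -0.036,"dz": 0,"roll": 0},{"fingers": 1,"dx": -0.03,"dy": -0.036,"dz": 0,"roll": 0},{"fingers": 1,"dx": -0.065,"dy": -0.036,"dz": 0,"roll": 0},{"fingers": 1,"dx": -0.09,"dy": -0.036,"dz": 0,"roll": 0},{"fingers": 1,"dx": -0.09,"dy": -0.025,"dz": 0,"roll": 0},{"fingers": 1,"dx": -0.09,"dy": -0.012,"dz": 0,"roll": 0},{"fingers": 1,"dx": -0.09,"dy": -0.006,"dz": 0,"roll": 0}]}}

```text
time: 14.08
tool_pos: [0.5086, -0.0044, 0.0497]
tcp_rot: [2.505, 1.895, 0.002]
wrist_force: [-2.4, 1.3, -1.1]
width: 0.205
grip_force: 78.9
```

Request:
{"fn": "step_arm", "kwargs": {"commands": [{"fingers": 1,"dx": 0,"dy": 0.0015,"dz": 0,"roll": 0},{"fingers": 1,"dx": 0,"dy": 0.003,"dz": 0,"roll": 0},{"fingers": 1,"dx": 0,"dy": 0.004,"dz": 0,"roll": 0},{"fingers": 1,"dx": 0,"dy": 0.005,"dz": 0,"roll": 0},{"fingers": 1,"dx": 0,"dy": 0.006,"dz": 0,"roll": 0},{"fingers": 1,"dx": 0,"dy": 0.007,"dz": 0,"roll": 0}]}}

```text
time: 14.82
tool_pos: [0.5107, -0.0057, 0.0483]
tcp_rot: [-2.502, -1.892, 0.006]
wrist_force: [-8.4, 2.9, 1.7]
width: 0.201
grip_force: 79.1
```

```bash
python3 -c "
from h import *
tcpjig(); carrier('w11')"
```

```text
t 14.825 tcp jig mm [-43.9 -44.8  48.3] tool y deg -15.8 tilt [-0.006  0.001] F jig [-8.8  0.4  1.7]
front [[-55.0, 35.4], [-45.0, 35.4], [-35.0, 34.0], [-25.0, 35.7], [-15.0, 35.4], [-5.0, 35.2], [5.0, 35.4], [15.0, 35.9], [25.0, 35.1], [35.0, 35.4], [45.0, 36.0], [55.0, 35.4]] twist -0.0049 x0 13.36
lens [424, 42, 90, 94, 6637] [14.6 30.1]
lens [412, 192, 81, 77, 4828] [ 14.4 -31.8]
```

Request:
{"fn": "step_arm", "kwargs": {"commands": [{"fingers": 1,"dx": 0,"dy": 0.001,"dz": 0,"roll": 0},{"fingers": 1,"dx": 0,"dy": 0.002,"dz": 0,"roll": 0},{"fingers": 1,"dx": 0,"dy": 0.003,"dz": 0,"roll": 0},{"fingers": 1,"dx": 0,"dy": 0.0035,"dz": 0,"roll": 0}]}}

```text
time: 15.38
tool_pos: [0.5131, -0.0067, 0.0483]
tcp_rot: [-2.501, -1.892, 0.009]
wrist_force: [-9.4, 3.0, 4.8]
width: 0.198
grip_force: 79.6
```

```bash
python3 -c "
from h import *
tcpjig(); carrier('w12')"
```

```text
t 15.375 tcp jig mm [-41.3 -45.1  48.3] tool y deg -15.78 tilt [-0.008  0.001] F jig [-9.9  0.3  4.8]
front [[-55.0, 37.3], [-45.0, 37.4], [-35.0, 35.8], [-25.0, 37.2], [-15.0, 36.8], [-5.0, 36.4], [5.0, 36.4], [15.0, 36.8], [25.0, 36.6], [35.0, 36.0], [45.0, 36.5], [55.0, 35.9]] twist 0.0088 x0 14.59
lens [419, 41, 91, 95, 6677] [15.4 30.1]
lens [410, 192, 82, 76, 4835] [ 16.1 -31.8]
```

Request:
{"fn": "step_arm", "kwargs": {"commands": [{"fingers": 1,"dx": 0,"dy": 0.001,"dz": 0,"roll": 0},{"fingers": 1,"dx": 0,"dy": 0.002,"dz": 0,"roll": 0},{"fingers": 1,"dx": 0,"dy": -0.02,"dz": 0,"roll": 0},{"fingers": 1,"dx": 0,"dy": -0.04,"dz": 0,"roll": 0},{"fingers": 1,"dx": 0.03,"dy": -0.04,"dz": 0,"roll": 0},{"fingers": 1,"dx": 0.065,"dy": -0.04,"dz": 0,"roll": 0},{"fingers": 1,"dx": 0.09,"dy": -0.04,"dz": 0,"roll": 0},{"fingers": 1,"dx": 0.091,"dy": -0.025,"dz": 0,"roll": 0}]}}

```text
time: 16.42
tool_pos: [0.5185, 0.0883, 0.0495]
tcp_rot: [2.502, 1.898, 0.002]
wrist_force: [-0.3, 0.2, -2.3]
width: 0.199
grip_force: 78.8
```

Request:
{"fn": "step_arm", "kwargs": {"commands": [{"fingers": 1,"dx": 0,"dy": 0.012,"dz": 0,"roll": 0},{"fingers": 1,"dx": 0,"dy": 0.018,"dz": 0,"roll": 0},{"fingers": 1,"dx": 0,"dy": 0.021,"dz": 0,"roll": 0},{"fingers": 1,"dx": 0,"dy": 0.023,"dz": 0,"roll": 0},{"fingers": 1,"dx": 0,"dy": 0.024,"dz": 0,"roll": 0},{"fingers": 1,"dx": 0,"dy": 0.025,"dz": 0,"roll": 0},{"fingers": 1,"dx": 0,"dy": 0.026,"dz": 0,"roll": 0},{"fingers": 1,"dx": 0,"dy": 0.027,"dz": 0,"roll": 0}]}}

```text
time: 17.42
tool_pos: [0.5404, 0.0794, 0.048]
tcp_rot: [-2.503, -1.891, 0.008]
wrist_force: [-5.4, 2.9, -0.3]
width: 0.199
grip_force: 79.1
```

```bash
python3 -c "
from h import *
tcpjig(); carrier('w13')"
```

```text
t 17.425 tcp jig mm [-38.7  45.2  48. ] tool y deg -15.86 tilt [-0.006  0.   ] F jig [-6.   1.3 -0.3]
front [[-25.0, 41.8], [-15.0, 38.7], [5.0, 42.1], [15.0, 42.4], [25.0, 41.3], [35.0, 41.1], [45.0, 41.2], [55.0, 40.8]] twist -0.0046 x0 19.09
lens [410, 251, 77, 60, 3278] [21.2 33.2]
lens [423, 386, 15, 14, 81] [ 18.4 -36.9]
```

Request:
{"fn": "step_arm", "kwargs": {"commands": [{"fingers": 1,"dx": 0,"dy": -0.021,"dz": 0,"roll": 0},{"fingers": 1,"dx": 0,"dy": -0.043,"dz": 0,"roll": 0},{"fingers": 1,"dx": -0.03,"dy": -0.043,"dz": 0,"roll": 0},{"fingers": 1,"dx": -0.065,"dy": -0.043,"dz": 0,"roll": 0},{"fingers": 1,"dx": -0.09,"dy": -0.043,"dz": 0,"roll": 0},{"fingers": 1,"dx": -0.09,"dy": -0.03,"dz": 0,"roll": 0},{"fingers": 1,"dx": -0.09,"dy": -0.015,"dz": 0,"roll": 0},{"fingers": 1,"dx": -0.09,"dy": -0.008,"dz": 0,"roll": 0}]}}

```text
time: 18.48
tool_pos: [0.5137, -0.0049, 0.0497]
tcp_rot: [2.505, 1.894, 0.002]
wrist_force: [-0.8, 0.2, -2.4]
width: 0.199
grip_force: 78.8
```

Request:
{"fn": "step_arm", "kwargs": {"commands": [{"fingers": 1,"dx": 0,"dy": 0.002,"dz": 0,"roll": 0},{"fingers": 1,"dx": 0,"dy": 0.004,"dz": 0,"roll": 0},{"fingers": 1,"dx": 0,"dy": 0.0055,"dz": 0,"roll": 0},{"fingers": 1,"dx": 0,"dy": 0.007,"dz": 0,"roll": 0},{"fingers": 1,"dx": 0,"dy": 0.008,"dz": 0,"roll": 0},{"fingers": 1,"dx": 0,"dy": 0.009,"dz": 0,"roll": 0},{"fingers": 1,"dx": 0,"dy": 0.01,"dz": 0,"roll": 0}]}}

```text
time: 19.35
tool_pos: [0.5181, -0.0068, 0.0485]
tcp_rot: [-2.502, -1.892, 0.007]
wrist_force: [-8.6, 3.6, 2.7]
width: 0.202
grip_force: 79.4
```

```bash
python3 -c "
from h import *
tcpjig(); carrier('w14')"
```

```text
t 19.35 tcp jig mm [-36.4 -43.8  48.5] tool y deg -15.81 tilt [-0.006  0.001] F jig [-9.3  1.1  2.7]
front [[-55.0, 43.0], [-45.0, 42.8], [-35.0, 41.6], [-25.0, 42.9], [-15.0, 42.5], [-5.0, 42.1], [5.0, 42.3], [15.0, 42.7], [25.0, 42.4], [35.0, 42.4], [45.0, 42.6], [55.0, 41.9]] twist 0.0035 x0 20.43
lens [422, 45, 90, 94, 6593] [21.3 29.9]
lens [412, 195, 81, 76, 4798] [ 21.7 -32.1]
```

Request:
{"fn": "step_arm", "kwargs": {"commands": [{"fingers": 1,"dx": 0,"dy": 0.001,"dz": 0,"roll": 0},{"fingers": 1,"dx": 0,"dy": 0.002,"dz": 0,"roll": 0},{"fingers": 1,"dx": 0,"dy": -0.02,"dz": 0,"roll": 0},{"fingers": 1,"dx": 0,"dy": -0.045,"dz": 0,"roll": 0},{"fingers": 1,"dx": 0.03,"dy": -0.045,"dz": 0,"roll": 0},{"fingers": 1,"dx": 0.065,"dy": -0.045,"dz": 0,"roll": 0},{"fingers": 1,"dx": 0.089,"dy": -0.045,"dz": 0,"roll": 0},{"fingers": 1,"dx": 0.089,"dy": -0.028,"dz": 0,"roll": 0}]}}

```text
time: 20.4
tool_pos: [0.5189, 0.087, 0.0494]
tcp_rot: [2.502, 1.898, 0.001]
wrist_force: [0.1, -0.3, -2.3]
width: 0.199
grip_force: 78.9
```

Request:
{"fn": "step_arm", "kwargs": {"commands": [{"fingers": 1,"dx": 0,"dy": 0.014,"dz": 0,"roll": 0},{"fingers": 1,"dx": 0,"dy": 0.021,"dz": 0,"roll": 0},{"fingers": 1,"dx": 0,"dy": 0.024,"dz": 0,"roll": 0},{"fingers": 1,"dx": 0,"dy": 0.026,"dz": 0,"roll": 0},{"fingers": 1,"dx": 0,"dy": 0.0275,"dz": 0,"roll": 0},{"fingers": 1,"dx": 0,"dy": 0.0285,"dz": 0,"roll": 0},{"fingers": 1,"dx": 0,"dy": 0.0295,"dz": 0,"roll": 0},{"fingers": 1,"dx": 0,"dy": 0.0305,"dz": 0,"roll": 0}]}}

```text
time: 21.4
tool_pos: [0.5477, 0.0772, 0.0491]
tcp_rot: [2.505, 1.895, 0.001]
wrist_force: [-1.2, 0.5, -3.3]
width: 0.199
grip_force: 78.8
```

```bash
python3 -c "
from h import *
tcpjig(); carrier('w15')"
```

```text
t 21.4 tcp jig mm [-31.1  45.1  49.1] tool y deg -15.81 tilt [ 0.001 -0.   ] F jig [-1.3  0.2 -3.3]
front [[-25.0, 50.2], [-15.0, 45.5], [5.0, 50.7], [15.0, 50.7], [25.0, 50.2], [35.0, 50.8], [45.0, 50.9], [55.0, 50.6]] twist -0.0342 x0 27.35
lens [412, 250, 77, 61, 3314] [30.5 32.7]
lens [423, 386, 15, 14, 81] [ 26.7 -38.4]
```

The left ear has slipped out from under its pad: the force dropped to about 1 N with the front at 50.7. Now the right side, carefully.

Request:
{"fn": "step_arm", "kwargs": {"commands": [{"fingers": 1,"dx": 0,"dy": -0.025,"dz": 0,"roll": 0},{"fingers": 1,"dx": 0,"dy": -0.05,"dz": 0,"roll": 0},{"fingers": 1,"dx": -0.03,"dy": -0.05,"dz": 0,"roll": 0},{"fingers": 1,"dx": -0.065,"dy": -0.05,"dz": 0,"roll": 0},{"fingers": 1,"dx": -0.09,"dy": -0.05,"dz": 0,"roll": 0},{"fingers": 1,"dx": -0.09,"dy": -0.035,"dz": 0,"roll": 0},{"fingers": 1,"dx": -0.09,"dy": -0.02,"dz": 0,"roll": 0},{"fingers": 1,"dx": -0.09,"dy": -0.012,"dz": 0,"roll": 0}]}}

```text
time: 22.45
tool_pos: [0.5141, -0.0059, 0.0498]
tcp_rot: [2.504, 1.894, 0.003]
wrist_force: [0.2, 0.2, -2.6]
width: 0.2
grip_force: 79.0
```

Request:
{"fn": "step_arm", "kwargs": {"commands": [{"fingers": 1,"dx": 0,"dy": 0.001,"dz": 0,"roll": 0}]}}

```text
time: 22.58
tool_pos: [0.5139, -0.006, 0.0493]
tcp_rot: [2.505, 1.895, 0.001]
wrist_force: [-0.6, 0.1, -2.0]
width: 0.203
grip_force: 79.0
```

```bash
python3 -c "
from h import *
tcpjig(); carrier('w16')"
```

```text
t 22.575 tcp jig mm [-40.7 -44.2  49.3] tool y deg -15.78 tilt [0.001 0.   ] F jig [-0.6 -0.  -2. ]
front [[-55.0, 49.5], [-45.0, 49.5], [-35.0, 48.9], [-25.0, 50.3], [-15.0, 50.1], [-5.0, 50.1], [5.0, 50.4], [15.0, 51.0], [25.0, 51.3], [35.0, 51.3], [45.0, 52.1], [55.0, 51.6]] twist -0.0249 x0 28.51
lens [453, 45, 88, 93, 6329] [30.3 30. ]
lens [435, 193, 80, 75, 4659] [ 28.8 -31.9]
```

Centre is at x ≈ 29 mm with twist ≈ -0.025, so the right ear is at about 27 mm and probably clear already. I'll give the right side one gentle tap to square it and add margin.

Request:
{"fn": "step_arm", "kwargs": {"commands": [{"fingers": 1,"dx": 0,"dy": 0.003,"dz": 0,"roll": 0},{"fingers": 1,"dx": 0,"dy": 0.005,"dz": 0,"roll": 0},{"fingers": 1,"dx": 0,"dy": 0.0065,"dz": 0,"roll": 0},{"fingers": 1,"dx": 0,"dy": 0.008,"dz": 0,"roll": 0},{"fingers": 1,"dx": 0,"dy": 0.009,"dz": 0,"roll": 0},{"fingers": 1,"dx": 0,"dy": 0.01,"dz": 0,"roll": 0},{"fingers": 1,"dx": 0,"dy": 0.011,"dz": 0,"roll": 0}]}}

```text
time: 23.5
tool_pos: [0.5228, -0.0092, 0.0491]
tcp_rot: [-2.505, -1.895, 0.001]
wrist_force: [-1.5, 0.5, -1.8]
width: 0.198
grip_force: 79.0
```

```bash
python3 -c "
from h import *
tcpjig(); carrier('w17')"
```

```text
t 23.5 tcp jig mm [-31.2 -44.9  49.1] tool y deg -15.81 tilt [-0.001  0.   ] F jig [-1.6  0.1 -1.8]
front [[-55.0, 50.8], [-45.0, 50.7], [-35.0, 49.6], [-25.0, 51.4], [-15.0, 51.1], [-5.0, 51.1], [5.0, 51.1], [15.0, 52.0], [25.0, 51.5], [35.0, 52.0], [45.0, 52.6], [55.0, 52.0]] twist -0.0176 x0 29.32
lens [432, 42, 89, 94, 6485] [30.9 30.1]
lens [418, 191, 81, 76, 4746] [ 30.  -31.8]
```

Request:
{"fn": "step_arm", "kwargs": {"commands": [{"fingers": 1,"dx": 0,"dy": 0.001,"dz": 0,"roll": 0},{"fingers": 1,"dx": 0,"dy": 0.002,"dz": 0,"roll": 0},{"fingers": 1,"dx": 0,"dy": 0.002,"dz": 0,"roll": 0},{"fingers": 1,"dx": 0,"dy": -0.02,"dz": 0,"roll": 0},{"fingers": 1,"dx": 0,"dy": -0.045,"dz": 0,"roll": 0},{"fingers": 1,"dx": 0,"dy": -0.05,"dz": -0.02,"roll": 0},{"fingers": 1,"dx": 0,"dy": -0.05,"dz": -0.06,"roll": 0},{"fingers": 1,"dx": 0,"dy": -0.05,"dz": -0.08,"roll": 0}]}}

```text
time: 24.55
tool_pos: [0.4769, 0.0044, 0.1318]
tcp_rot: [2.503, 1.893, 0.006]
wrist_force: [0.1, 0.1, -3.5]
width: 0.198
grip_force: 79.1
```

```bash
python3 -c "
from h import *
tcpjig(); carrier('w18')"
```

```text
t 24.55 tcp jig mm [-79.1 -44.5 131.8] tool y deg -15.8 tilt [ 0.005 -0.   ] F jig [ 0.1  0.2 -3.5]
front [[-55.0, 53.5], [-45.0, 53.6], [-35.0, 52.8], [-25.0, 53.1], [-15.0, 53.3], [-5.0, 52.6], [5.0, 52.8], [15.0, 53.4], [25.0, 53.1], [35.0, 52.4], [45.0, 53.5], [55.0, 52.8]] twist 0.0038 x0 31.07
lens [469, 61, 56, 60, 2608] [32.2 30.4]
lens [459, 158, 53, 53, 2151] [ 32.3 -31.6]
```

View pics/w18.png

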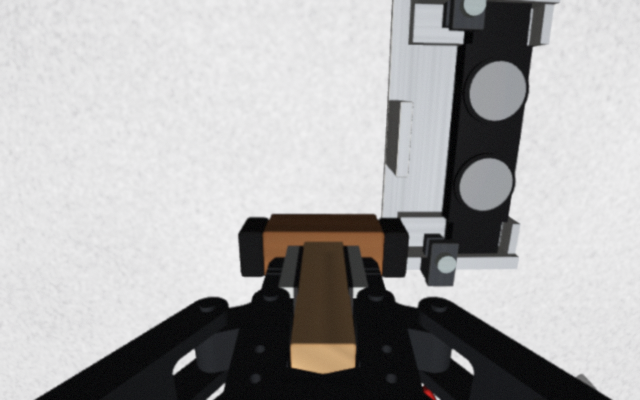

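The carrier is square at x ≈ 32 mm: lenses at (497,91) and (486,184), ears past the pads at (473,5) and (447,263). Now I'll carry the mallet back to the mat.

Request:
{"fn": "step_arm", "kwargs": {"commands": [{"fingers": 1,"dx": 0.04,"dy": -0.013,"dz": 0,"roll": 0},{"fingers": 1,"dx": 0.09,"dy": -0.03,"dz": 0,"roll": 0},{"fingers": 1,"dx": 0.14,"dy": -0.045,"dz": 0,"roll": 0},{"fingers": 1,"dx": 0.19,"dy": -0.06,"dz": 0,"roll": 0},{"fingers": 1,"dx": 0.23,"dy": -0.075,"dz": 0,"roll": 0},{"fingers": 1,"dx": 0.251,"dy": -0.081,"dz": 0,"roll": 0},{"fingers": 1,"dx": 0.251,"dy": -0.081,"dz": 0.03,"roll": 0},{"fingers": 1,"dx": 0.251,"dy": -0.081,"dz": 0.06,"roll": 0}]}}

```text
time: 25.6
tool_pos: [0.4662, 0.2681, 0.0687]
tcp_rot: [2.505, 1.895, 0.002]
wrist_force: [0.1, -0.2, -2.9]
width: 0.202
grip_force: 79.3
```

Request:
{"fn": "step_arm", "kwargs": {"commands": [{"fingers": 1,"dx": 0,"dy": 0,"dz": 0.01,"roll": 0},{"fingers": 1,"dx": 0,"dy": 0,"dz": 0.01,"roll": 0},{"fingers": 1,"dx": 0,"dy": 0,"dz": 0.01,"roll": 0}]}}

```text
time: 25.98
tool_pos: [0.4668, 0.2682, 0.0605]
tcp_rot: [2.506, 1.894, 0.004]
wrist_force: [0.4, -0.4, -3.3]
width: 0.198
grip_force: 79.0
```

Request:
{"fn": "step_arm", "kwargs": {"commands": [{"fingers": 1,"dx": 0,"dy": 0,"dz": 0.01,"roll": 0},{"fingers": 1,"dx": 0,"dy": 0,"dz": 0.016,"roll": 0},{"fingers": 1,"dx": 0,"dy": 0,"dz": 0.018,"roll": 0},{"fingers": 1,"dx": 0,"dy": 0,"dz": 0.019,"roll": 0}]}}

```text
time: 26.48
tool_pos: [0.4654, 0.2679, 0.04]
tcp_rot: [-2.506, -1.895, 0.001]
wrist_force: [0.2, 0.1, -2.2]
width: 0.202
grip_force: 79.0
```

Request:
{"fn": "step_arm", "kwargs": {"commands": [{"fingers": 1,"dx": 0,"dy": 0,"dz": 0.001,"roll": 0},{"fingers": 1,"dx": 0,"dy": 0,"dz": 0.001,"roll": 0}]}}

```text
time: 26.72
tool_pos: [0.4657, 0.268, 0.0394]
tcp_rot: [2.506, 1.895, 0.0]
wrist_force: [-0.6, 0.1, -2.7]
width: 0.198
grip_force: 79.3
```

Request:
{"fn": "step_arm", "kwargs": {"commands": [{"fingers": 1,"dx": 0,"dy": 0,"dz": 0.001,"roll": 0},{"fingers": 1,"dx": 0,"dy": 0,"dz": 0.001,"roll": 0}]}}

```text
time: 26.98
tool_pos: [0.4659, 0.2681, 0.0392]
tcp_rot: [2.506, 1.895, 0.001]
wrist_force: [-1.7, -1.7, 5.6]
width: 0.203
grip_force: 80.1
```

Request:
{"fn": "step_arm", "kwargs": {"commands": [{"fingers": 1,"dx": 0,"dy": 0,"dz": 0.0005,"roll": 0},{"fingers": 1,"dx": 0,"dy": 0,"dz": 0.0005,"roll": 0}]}}

```text
time: 27.22
tool_pos: [0.4659, 0.2681, 0.0392]
tcp_rot: [2.506, 1.895, 0.001]
wrist_force: [-2.8, -2.5, 8.7]
width: 0.201
grip_force: 80.8
```

The mallet is seated, so I'll open and lift straight away.

Request:
{"fn": "step_arm", "kwargs": {"commands": [{"fingers": 0.3,"dx": 0,"dy": 0,"dz": -0.001,"roll": 0},{"fingers": -0.5,"dx": 0,"dy": 0,"dz": -0.001,"roll": 0},{"fingers": -1,"dx": 0,"dy": 0,"dz": -0.001,"roll": 0},{"fingers": -1,"dx": 0,"dy": 0,"dz": -0.001,"roll": 0},{"fingers": -1,"dx": 0,"dy": 0,"dz": -0.001,"roll": 0},{"fingers": -1,"dx": 0,"dy": 0,"dz": -0.03,"roll": 0},{"fingers": -1,"dx": 0,"dy": 0,"dz": -0.07,"roll": 0},{"fingers": -1,"dx": 0,"dy": 0,"dz": -0.12,"roll": 0}]}}

```text
time: 28.22
tool_pos: [0.4646, 0.2674, 0.1577]
tcp_rot: [-2.505, -1.895, 0.004]
wrist_force: [0.6, 0.0, -0.5]
width: 1.0
grip_force: 0.0
```

Request:
{"fn": "step_arm", "kwargs": {"commands": [{"fingers": -1,"dx": -0.04,"dy": 0.0,"dz": -0.06,"roll": 0},{"fingers": -1,"dx": -0.06,"dy": 0.0,"dz": -0.12,"roll": 0},{"fingers": -1,"dx": -0.06,"dy": 0.0,"dz": -0.14,"roll": 0},{"fingers": -1,"dx": -0.06,"dy": 0.0,"dz": -0.14,"roll": 0},{"fingers": -1,"dx": -0.06,"dy": 0.0,"dz": -0.14,"roll": 0}]}}

```text
time: 28.85
tool_pos: [0.4487, 0.2101, 0.2965]
tcp_rot: [-2.505, -1.895, 0.002]
wrist_force: [1.0, -0.6, 0.1]
width: 1.002
grip_force: 0.0
```

```bash
python3 -c "
from h import *
tcpjig(); carrier('w19')
p,d=read_camera('side'); cv2.imwrite('pics/side2.png',p)
P=cloud('side',d)[240:308,308:372].reshape(-1,3); m=(P[:,2]>.09)&(P[:,2]<.11); print(m.sum(),P[m].mean(0)); m=(P[:,2]>.024)&(P[:,2]<.036); print(cv2.minAreaRect((P[m][:,:2]*1000).astype(np.float32)))"
```

```text
t 28.85 tcp jig mm [-163.   145.5  296.5] tool y deg -15.8 tilt [-0.002 -0.001] F jig [ 1.1 -0.3  0.1]
front [[-15.0, 53.2], [-5.0, 52.6], [5.0, 52.6], [15.0, 53.2], [25.0, 27.2], [35.0, 14.3], [45.0, 52.9], [55.0, 52.5]] twist 0.1718 x0 26.25
lens [467, 238, 29, 26, 582] [32.5 30.2]
96 [0.46503801 0.27038237 0.09934289]
((465.24993896484375, 267.2892761230469), (29.752819061279297, 81.21981048583984), 74.7220687866211)
```

View pics/w19.png

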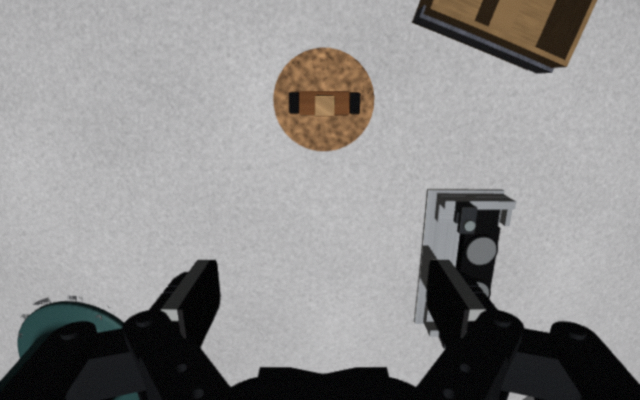

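The mallet stands upright in the middle of the mat at (324,101), and the carrier sits clear of the pads with its left lens at (481,251). Handing in.

```bash
python3 -c "
from workcell import *
print(finish_job())"
```

```text
the job is handed in; nothing more can be done
None
```

The job is handed in at about 29 s: the carrier sits square at jig x ≈ 31–32 mm with both ears clear of the pads (24 mm needed), the highest force I read while tapping was about 11 N, twist stayed within about 0.035 rad, and the mallet is standing on its cork mat.

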